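Clear the turnover stand and flip the board

ROBOT

A 6-joint arm with a two-finger parallel gripper is mounted at the origin on a cart in front of the work surface, level with it; the furniture and walls round the work are solid. World frame = base frame: x ahead of the robot, y to its left, z up, the work surface at z = 0. Lengths are in m, angles in degrees, forces in N, time in s.
With the tool pointing down it reaches from about 0.35 to 0.875 m from the base axis. Payload 4.2 kg.
Tool frame: the origin (TCP) lies midway between the tips of the shut fingers; the grasp point (between the pads) lies 19 mm behind it; z points along the fingers, y is the line along which they close (so a half turn about z gives the same grasp; the last joint's range is limited). The gripper opens to 87 mm and grips with 3 to 60 N. Pads are 19 mm wide; open, the fingers measure 117 mm over their backs; the gripper's body (75 mm by 190 mm) begins 51 mm behind the grasp point.
Start: joints at [-59.553, 22.042, 0.453, 0, -68.411, -14.817], TCP at [0.168, -0.602, 0.198] pointing down, gripper open.
Joint ranges: [-179.83, 179.83], [-69.29, 118.12], [-61.27, 80.66], [-181.25, 117.63], [-171.15, -9.14], [-177.46, 177.46]. Speed limits (degrees/s): [159.86, 159.86, 180, 180, 180, 180].

INTERFACE

Orientations are given as [roll, pitch, yaw] about the fixed x, y, z axes, in that order (R = Rz(yaw) Ry(pitch) Rx(roll)).
In Python, from plant import r gives the robot as it stands.
- The arm moves only by the tool drive_tool, never from a script. Its argument "commands" is one flat list of numbers, 7 for each row, row after row: the finger opening in mm, from 0 to 87, then the shift along the tool's x, y, z in units of 0.02 m (1.0 is 0.02 m), then the turn, a rotation vector about the tool's x, y, z in units of 0.15 rad (1.0 is 0.15 rad). A call has 1 to 12 rows; each row shifts and turns the commanded pose from where the row before left it, along the tool's axes as they then stand; what a row does not reach is not made up. A row lasts 1/10 s, in which the tool goes at most 50 mm and 8.59 degrees, less where a joint would pass 70% of its speed; a pose out of reach is approached as far as the arm can. A call with a number of a shift or a turn outside -1 to 1 is refused whole. A call with a gripper value outside its range is refused whole. The fingers move at their own pace and stop on an object; "squeeze" is the grip in N (left out, the last holds). Time passes only in rows, so rows that do not move let the fingers close. It gives the time, the measured TCP pose, the force, the opening and the grip force at its end, in the units of the state.
- r.sense(): the state, without advancing time (a new reading comes with each control period).
- r.snapshot(name): name is "scene" or "top" or "wrist"; returns a dict with "img" (480x640x3 uint8, blue, green, red), "depth" (480x640 float32, m along the optical axis (not along the pixel's ray), 0 where there is no reading), "vertical_fov" (degrees; the focal length in pixels is half the picture's height over the tangent of half this angle, whatever the lens; pixels are square), "cx", "cy" (the principal point, pixels), "rvec" (rotation vector, rad) and "tvec" (3), from world to camera coordinates, as OpenCV has them; the wrist camera has in their place "T_tool_cam" (4x4, takes a point from camera to tool coordinates, whose origin is the TCP and whose axes are the flange's). Camera axes: x right, y down, z forward; pixel columns grow to the right and rows downward; lengths in m; the calibration is good to about 2 mm. A picture is of the moment at which its call begins: read the wrist's pose just before it.
- r.sign_off(): hands the job in; it is judged then, once.
The state is a dict: "time_s": time; "joints": joint angles; "joint_vel": joint speeds; "effort": joint torques, N m; "tcp_pos": TCP position; "eef_rot": TCP orientation; "force": force on the tool from outside, world axes, zero at the start; "ft_torque": the same for the moment, N m; "grip_width": opening from 0.0 (shut) to 1.0 (fully open); "gripper_force": force on a finger pad.
Only numpy, scipy, OpenCV 4.12 (cv2) and the standard library are available. Lean on these libraries where they do the work, as an engineer would, in place of code of your own. Each camera call takes 0.05 s, during which the arm holds its last target. There are 200 camera calls.

TASK

The board on the turnover stand has to be turned over so that its solder side faces up, but a bit case is lying where it would come down. First put the bit case into the shallow metal parts tray, lying flat and right way up on the tray's floor. Then swing the board's frame gently over its hinge until it lies fully flat on the other side of the stand, without letting it slam; leave the other tools and parts on the bench where they are.

Things in the scene. Friction and masses are not known exactly. Their poses are not given: they have to be found in the camera images.
- stand: Board turnover stand, fixed: grey base plate 150 (x) x 340 (y) x 12 mm. Origin on the bench under its centre. The hinge runs along its x axis at y = 0 between two blocks at x = +/-69 mm (12 x 26 mm, 36 mm high). The frame starts on the +y side and must come down on the -y side. A rubber rest bar (110 x 8 mm, top 22 mm above the bench) crosses each side at y = +/-152 mm.
- hinge_mid (a point): Middle of the hinge line, 26 mm above the bench; its axes are those of the stand.
- swing_frame (a joint): Frame angle (rad): 0 = flat on the stand's +y side, pi/2 = upright, pi (its stop) = flat on the -y side, level at hinge height. Starts half open; a stiff friction hinge (0.3 N m) holds it wherever it is left. Aluminium frame with a green board: 120 mm wide, 8 mm thick, 160 mm from hinge to edge, 200 g. Push or press its 14 mm outer bar, along its arc: a level push from outside may jam.
- frame_edge (a point): Middle of the frame's outer edge, 160 mm from the hinge line, at mid thickness. x along the hinge, y away from the hinge, z square to the board on its component side (components stand up to 3 mm above the frame).
- bit_case: Black flat plastic bit case, 42 x 100 x 16 mm, 90 g, lying at any angle on the -y half of the stand's base plate. Origin at the centre of its underside (the box spans x -20 to +22 mm); its y axis runs along its 100 mm length.
- parts_tray: Shallow open bare steel tray, fixed, 130 x 170 mm outside, walls 3 mm thick and 22 mm high, inner floor 3 mm above the bench. Origin under its centre, its y axis along the 170 mm side.
- side_cutters: Bystander: side cutters with orange handles, 138 mm long along their y axis, 11 mm high. Leave them.
- marker: Bystander: black marker pen, 131 mm long along its y axis, 17 mm thick. Leave it.
- esd_brush: Bystander: black-handled dust brush, 166 mm long along its y axis, 26 mm wide, 11 mm high. Leave it.
- mouse: Bystander: black computer mouse, 106 x 58 x 36 mm. Leave it.

How it is judged:
By the outcome, as a careful person would: the job done as asked, in the order asked, and still so for the second after the job is handed in, with the robot touching nothing.
It also fails if it takes over 69 s, if anything falls off the work surface, if the arm or the gripper's body presses on something with over 40 N, if the wrist force passes 120 N, or if a joint passes its speed limit or range.

## Working session

There is one attempt and no reset: what is moved stays moved. The work goes in short steps, Python scripts to look and compute and a tool call to move; the robot and the scene stay as the last step left them, time stands still between calls to the robot, and variables do not carry over. Pictures are saved under pics/ and viewed, at most 10 in all, crops included, and the job is handed in when it is done.

Besides the shell and the picture viewer there is one more tool, called after "Call:" by a JSON object that holds its "method" and its "body". drive_tool: Moves the arm, as the interface text tells. Shifts and turns lie within -1 to 1; 1 stands for 0.02 m of shift or 0.15 rad of turn. Its arguments: {"type":"object","properties":{"commands":{"type":"array"},"squeeze":{"type":"number"}},"required":["commands"]}

```bash
mkdir -p pics; ls; python3 - <<'E'
from plant import r
import cv2,numpy as np,pickle
print(r.sense())
d={}
for n in("scene","top"):
    s=r.snapshot(n);d[n]=s
    cv2.imwrite(f"pics/{n}0.png",s["img"]);print(n,s["vertical_fov"],s["cx"],s["cy"],s["rvec"],s["tvec"])
pickle.dump(d,open("s0.pkl","wb"))
E
```

```text
pics
{'time_s': 0.0, 'joints': array([-5.95539354e+01,  2.20900683e+01,  3.79866338e-01, -2.88117627e-02,
       -6.84099144e+01, -1.48167554e+01]), 'joint_vel': array([ 0.08952713, -0.01526439, -0.03520094, -0.03465068,  0.03938687,
        0.00158223]), 'effort': array([ 3.82644548e-04, -3.90662420e+01,  1.87406248e+01,  4.21982288e+00,
        1.09453057e-02, -2.03819441e-04]), 'tcp_pos': array([ 0.16822672, -0.60125968,  0.196868  ]), 'eef_rot': array([ 1.79877030e+02, -4.83979334e-03, -1.64381315e+02]), 'force': array([0.14274378, 0.06740238, 0.33770312]), 'ft_torque': array([ 0.0160496 ,  0.03049554, -0.00801607]), 'gripper_force': 0.0, 'grip_width': 0.9974286283227627}
scene 50.089693911802094 322.3986806745816 248.303036431646 [ 0.76120217 -2.36959578  1.40032593] [0.41467563 0.18890624 0.90809037]
top 47.24934408613512 324.9776520602548 236.1752653356337 [ 2.0925443  -2.12682478  0.22097094] [0.02906751 0.46947161 1.39530617]
```

View pics/top0.png

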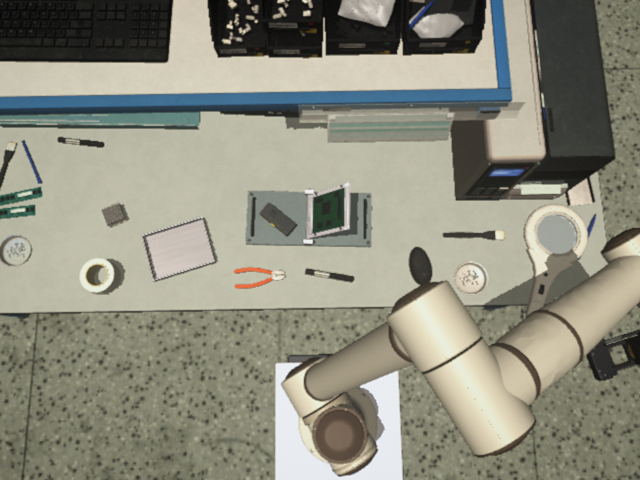

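View pics/scene0.png

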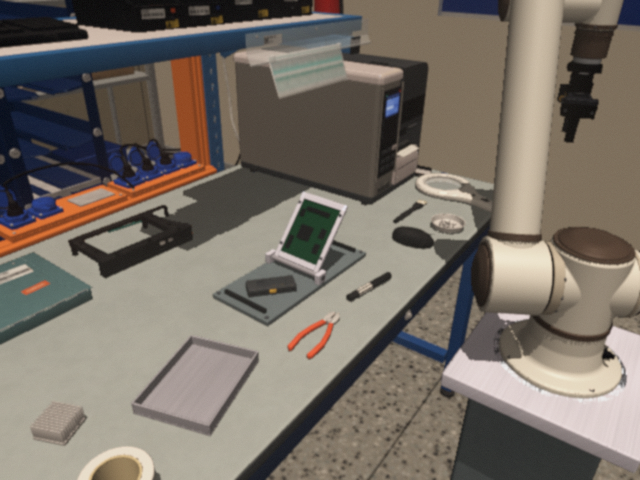

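The top view shows the stand at about (309,219), with the case at (278,219) on its left (stand −y) half. The tray is at (180,249) and the frame at (328,211). The marker and cutters sit just below the stand.

```bash
cat > h.py <<'E'
import numpy as np,cv2
from scipy.spatial.transform import Rotation as Ro
def cloud(s,T=None):
    """world points HxWx3; T = world<-camera for wrist"""
    h,w=s["depth"].shape;f=h/2/np.tan(np.radians(s["vertical_fov"])/2)
    u,v=np.meshgrid(np.arange(w),np.arange(h));z=s["depth"]
    p=np.stack([(u-s["cx"])/f*z,(v-s["cy"])/f*z,z],-1).astype(float)
    if T is None:
        R=cv2.Rodrigues(np.array(s["rvec"]))[0];return (p-np.array(s["tvec"]))@R
    return p@T[:3,:3].T+T[:3,3]
def rect(P):
    c,s,a=cv2.minAreaRect((P[:,:2]*1000).astype(np.float32));return np.round(c,1),np.round(s,1),round(a,1)
def box(s,m): return cv2.minAreaRect(np.argwhere(m)[:,::-1].astype(np.float32))
def wcloud(r):
    q=r.sense();s=r.snapshot("wrist")
    T=np.eye(4);T[:3,:3]=Ro.from_euler("xyz",q["eef_rot"],degrees=True).as_matrix();T[:3,3]=q["tcp_pos"]
    return q,s,cloud(s,T@np.array(s["T_tool_cam"]))
E
python3 - <<'E'
import pickle,numpy as np,cv2
from h import *
d=pickle.load(open("s0.pkl","rb"));s=d["top"];C=cloud(s)
for n,(u,v) in dict(bench=(220,150),plate=(262,235),case=(278,219),tray=(180,249),base=(340,433),framebar=(348,210),hub=(309,241)).items(): print(n,C[v,u].round(4))
g=s["img"].astype(int)
def reg(u0,v0,u1,v1,f):
    m=np.zeros(g.shape[:2],bool);m[v0:v1,u0:u1]=f[v0:v1,u0:u1]
    n,l,st,_=cv2.connectedComponentsWithStats(m.astype(np.uint8),connectivity=4)
    return l==1+np.argmax(st[1:,4])
Z=C[...,2]
case=reg(255,198,300,240,(g.max(2)<75)&(Z>.018)); print("case",case.sum(),rect(C[case]),np.median(Z[case]))
plate=reg(235,180,385,256,(Z>.006)); print("plate+",plate.sum(),rect(C[plate]))
tray=reg(135,205,225,290,(Z>.015)); print("trayrim",tray.sum(),rect(C[tray]))
fr=reg(300,175,365,245,Z>.04);P=C[fr];print("frame",rect(P),P[:,2].max(),P[P[:,2]>P[:,2].max()-.012].mean(0))
# plane fit on frame
c=P.mean(0);_,_,V=np.linalg.svd(P-c);print("normal",V[2].round(3),c.round(3))
for n,b in dict(cutters=(230,262,290,292),marker=(300,264,360,285),mouse=(405,243,435,285)).items():
    m=reg(*b,(Z>.006)); print(n,m.sum(),rect(C[m]),Z[m].max())
s=d["scene"];C2=cloud(s)
for n,(u,v) in dict(case=(270,286),tray=(200,380),barmid=(325,202)).items(): print(n,C2[v,u].round(4))
E
```

```text
bench [0.7332 0.3133 0.0022]
plate [0.484  0.1918 0.0118]
case [0.5242 0.1472 0.0269]
tray [ 0.452   0.4163 -0.0028]
base [ 0.0031 -0.0035  0.242 ]
framebar [ 0.5142 -0.0366  0.148 ]
hub [0.4607 0.0641 0.0346]
case 47 (array([362.9,  87.2]), array([410.3,  24.4]), 22.1) 0.028014055609297164
plate+ 6664 (array([388.9,  71.5]), array([342. , 436.7]), 87.5)
trayrim 101 (array([281.5, 277. ]), array([555.8,  60.2]), 59.9)
frame (array([378.1,  14.3]), array([100.3, 420. ]), 88.6) 1.4626641388880726 [0.16816237 0.02151413 1.46266414]
normal [-0.355 -0.923 -0.149] [0.524 0.006 0.108]
cutters 179 (array([308.4, 114.1]), array([326.4,  80.5]), 47.3) 1.4626641388880726
marker 298 (array([289.8,  44.6]), array([128.6, 211.6]), 69.5) 1.4626641388880726
mouse 698 (array([ 279.8, -132.7]), array([ 88. , 370.4]), 49.3) 1.4626641388880726
case [0.5215 0.1626 0.0258]
tray [0.4571 0.4157 0.0036]
barmid [ 0.5223 -0.0283  0.1424]
```

```bash
cat >> h.py <<'E'
def onplane(s,uv,z):
    h=s["depth"].shape[0];f=h/2/np.tan(np.radians(s["vertical_fov"])/2)
    R=cv2.Rodrigues(np.array(s["rvec"]))[0];o=-R.T@np.array(s["tvec"]).ravel()
    uv=np.atleast_2d(uv).astype(float);d=np.c_[(uv[:,0]-s["cx"])/f,(uv[:,1]-s["cy"])/f,np.ones(len(uv))]@R
    return o+d*((z-o[2])/d[:,2])[:,None]
E
python3 - <<'E'
import pickle,numpy as np,cv2
from h import *
d=pickle.load(open("s0.pkl","rb"));s=d["top"];C=cloud(s);ok=s["depth"]>0;Z=C[...,2]
g=s["img"].astype(int)
def reg(u0,v0,u1,v1,f):
    m=np.zeros(g.shape[:2],bool);m[v0:v1,u0:u1]=(f)[v0:v1,u0:u1]
    n,l,st,_=cv2.connectedComponentsWithStats(m.astype(np.uint8),connectivity=8)
    return l==1+np.argmax(st[1:,4])
def show(n,m,z):
    uv=np.argwhere(m)[:,::-1];print(n,m.sum(),"ray",rect(onplane(s,uv,z)),"depth",rect(C[m&ok]),np.median(Z[m&ok]).round(4))
gr=g.max(2)
show("case",reg(258,198,302,240,gr<70),.028)
show("case>.02",reg(255,198,300,240,ok&(Z>.02)&(gr<110)),.028)
show("plate",reg(235,180,385,256,ok&(Z>.007)&(Z<.018)),.012)
show("trayrim",reg(135,205,225,290,ok&(Z>.012)),.022)
hsv=cv2.cvtColor(s["img"],cv2.COLOR_BGR2HSV)
print("traypix",g[249,180],"bench",g[249,120], "plate", g[235,262])
fr=reg(300,175,365,245,ok&(Z>.04));P=C[fr];print("frame",fr.sum(),rect(P),P[:,2].max());
c=P.mean(0);_,_,V=np.linalg.svd(P-c);print("normal",V[2].round(3),c.round(3))
show("cutters",reg(228,262,290,295,(hsv[...,1]>150)),.005)
show("marker",reg(300,264,360,285,gr<80),.01)
show("mouse",reg(405,243,435,285,gr<60),.02)
E
```

```text
case 24 ray (array([493.7, 111.5]), array([ 4. , 40.1]), 50.9) depth (array([496.3, 111.7]), array([ 3.6, 41.4]), 49.7) 0.0195
case>.02 518 ray (array([524.7, 150.3]), array([98.1, 41.1]), 49.9) depth (array([525.7, 150.3]), array([98.3, 41.4]), 49.1) 0.0269
plate 2191 ray (array([530.2, 154.5]), array([163.1, 153.1]), 87.9) depth (array([531.2, 154.6]), array([163.9, 153.3]), 87.5) 0.0113
trayrim 396 ray (array([448.9, 416.7]), array([131.9, 171.5]), 16.8) depth (array([449.7, 418.5]), array([132.4, 171.6]), 16.7) 0.0187
traypix [184 192 202] bench [170 190 191] plate [136 145 138]
frame 1721 (array([527.2,  11.5]), array([102.3, 121.6]), 88.5) 0.15573177857392134
normal [0.024 0.76  0.649] [0.526 0.006 0.099]
cutters 113 ray (array([389.4, 217.1]), array([94.3, 12.7]), 87.4) depth (array([389.7, 216.4]), array([94.4, 14.5]), 87.4) 0.0087
marker 126 ray (array([366.9, -20.4]), array([63.1, 14.3]), 79.0) depth (array([367. , -20.6]), array([63.2, 15.9]), 80.1) 0.0143
mouse 516 ray (array([ 391.4, -229.7]), array([53.1, 96.6]), 87.2) depth (array([ 334.4, -197.9]), array([ 75.3, 212.7]), 60.4) 0.0297
```

Call:
{"method": "drive_tool", "body": {"commands": [87, 0, 0, -1, 0, 0, -1, 87, 0, 0, -1, 0, 0, -1, 87, 0, 0, -1, 0, 0, -1, 87, 0, 0, -1, 0, 0, -1, 87, -1, 0.26, 0, 0, 0, 0, 87, -1, 0.26, 0, 0, 0, 0, 87, -1, 0.26, 0, 0, 0, 0, 87, -1, 0.26, 0, 0, 0, 0, 87, -1, 0.26, 0, 0, 0, 0, 87, -1, 0.26, 0, 0, 0, 0, 87, -1, 0.26, 0, 0, 0, 0, 87, -1, 0.26, 0, 0, 0, 0]}}

```text
time_s: 1.3
tcp_pos: [0.2395, -0.4514, 0.2774]
eef_rot: [179.9, 0.0, -130.0]
force: [-0.2, -0.2, 0.6]
grip_width: 1.0
gripper_force: 0.0
```

Call:
{"method": "drive_tool", "body": {"commands": [87, -1, 0.26, 0, 0, 0, 0, 87, -1, 0.26, 0, 0, 0, 0, 87, -1, 0.26, 0, 0, 0, 0, 87, -1, 0.26, 0, 0, 0, 0, 87, -1, 0.26, 0, 0, 0, 0, 87, -1, 0.26, 0, 0, 0, 0, 87, -1, 0.26, 0, 0, 0, 0, 87, -1, 0.26, 0, 0, 0, 0, 87, -1, 0.26, 0, 0, 0, 0, 87, -1, 0.26, 0, 0, 0, 0, 87, -1, 0.26, 0, 0, 0, 0, 87, -1, 0.26, 0, 0, 0, 0]}}

```text
time_s: 2.5
tcp_pos: [0.3458, -0.2276, 0.2776]
eef_rot: [180.0, -0.0, -130.0]
force: [0.8, -1.0, 0.1]
grip_width: 0.993
gripper_force: 0.0
```

Call:
{"method": "drive_tool", "body": {"commands": [87, -1, 0.26, 0, 0, 0, 0, 87, -1, 0.26, 0, 0, 0, 0, 87, -1, 0.26, 0, 0, 0, 0, 87, -1, 0.26, 0, 0, 0, 0, 87, -1, 0.26, 0, 0, 0, 0, 87, -1, 0.26, 0, 0, 0, 0, 87, -1, 0.26, 0, 0, 0, 0, 87, -1, 0.26, 0, 0, 0, 0, 87, -1, 0.26, 0, 0, 0, 0, 87, -1, 0.26, 0, 0, 0, 0, 87, -1, 0.26, 0, 0, 0, 0, 87, -1, 0.26, 0, 0, 0, 0]}}

```text
time_s: 3.7
tcp_pos: [0.4522, -0.0038, 0.2776]
eef_rot: [180.0, -0.0, -130.0]
force: [-0.0, 0.0, 0.3]
grip_width: 1.0
gripper_force: 0.0
```

Call:
{"method": "drive_tool", "body": {"commands": [87, -1, 0.27, 0, 0, 0, 0, 87, -1, 0.27, 0, 0, 0, 0, 87, -1, 0.27, 0, 0, 0, 0, 87, -1, 0.27, 0, 0, 0, 0, 87, -1, 0.27, 0, 0, 0, 0, 87, -1, 0.27, 0, 0, 0, 0, 87, -1, 0.27, 1, 0, 0, 0, 87, -1, 0.27, 1, 0, 0, 0, 87, 0, 0, 1, 0, 0, 0, 87, 0, 0, 0, 0, 0, 0]}}

```text
time_s: 4.7
tcp_pos: [0.5205, 0.1462, 0.2146]
eef_rot: [179.8, -0.4, -130.0]
force: [1.0, -0.5, 0.5]
grip_width: 1.0
gripper_force: 0.0
```

```bash
python3 - <<'E'
from plant import r
from h import *
q,s,C=wcloud(r);cv2.imwrite("pics/w1.png",s["img"])
print(q["tcp_pos"],q["eef_rot"],q["joints"].round(1))
ok=s["depth"]>0;Z=C[...,2];d=np.hypot(C[...,0]-.525,C[...,1]-.15)
m=ok&(Z>.022)&(Z<.036)&(d<.07)
n,l,st,_=cv2.connectedComponentsWithStats(m.astype(np.uint8));m=l==1+np.argmax(st[1:,4])
print(m.sum(),rect(C[m]),np.median(Z[m]))
E
```

```text
[0.52053146 0.14616617 0.21456673] [ 179.81825376   -0.37306893 -129.96940738] [ 32.8  13.4  -9.6  -0.1 -67.5 -72.8]
2993 (array([527.6, 152.9]), array([97.3, 42.7]), 49.1) 0.028048340831408558
```

View pics/w1.png

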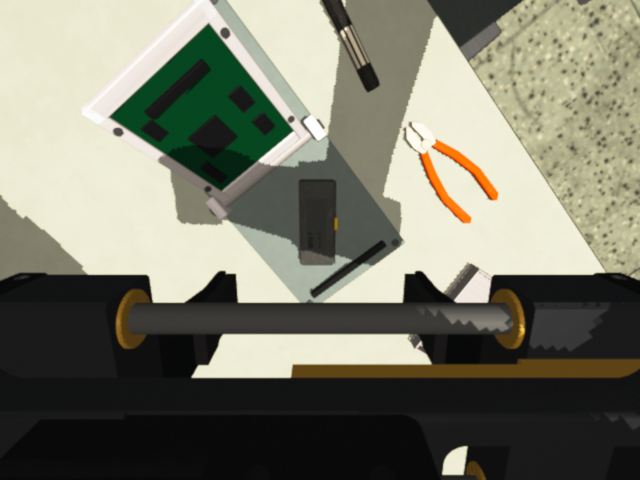

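Call:
{"method": "drive_tool", "body": {"commands": [80, -0.42, 0, 1, 0, 0, 0, 80, 0, 0, 1, 0, 0, 0, 80, 0, 0, 1, 0, 0, 0, 80, 0, 0, 1, 0, 0, 0, 80, 0, 0, 1, 0, 0, 0, 80, 0, 0, 1, 0, 0, 0, 80, 0, 0, 1, 0, 0, 0, 80, 0, 0, 1, 0, 0, 0, 80, 0, 0, 1, 0, 0, 0, 80, 0, 0, 0.45, 0, 0, 0, 80, 0, 0, 0, 0, 0, 0]}}

```text
time_s: 5.85
tcp_pos: [0.5276, 0.1521, 0.0288]
eef_rot: [180.0, -0.0, -130.0]
force: [0.1, 0.3, 0.3]
grip_width: 0.917
gripper_force: 0.0
```

Call:
{"method": "drive_tool", "body": {"commands": [80, 0, 0, 0.35, 0, 0, 0, 80, 0, 0, 0.3, 0, 0, 0, 30, 0, 0, 0, 0, 0, 0, 30, 0, 0, 0, 0, 0, 0, 30, 0, 0, 0, 0, 0, 0, 30, 0, 0, 0, 0, 0, 0, 30, 0, 0, 0, 0, 0, 0, 30, 0, 0, 0, 0, 0, 0], "squeeze": 25}}

```text
time_s: 6.65
tcp_pos: [0.5274, 0.1522, 0.0161]
eef_rot: [-180.0, 0.0, -130.0]
force: [-0.3, -0.4, 0.1]
grip_width: 0.458
gripper_force: 0.0
```

Call:
{"method": "drive_tool", "body": {"commands": [30, 0, 0, 0, 0, 0, 0, 30, 0, 0, 0, 0, 0, 0, 30, 0, 0, -0.3, 0, 0, 0, 30, 0, 0, -0.5, 0, 0, 0, 30, 0, 0, -0.5, 0, 0, 0]}}

```text
time_s: 7.15
tcp_pos: [0.5276, 0.1523, 0.043]
eef_rot: [-180.0, 0.0, -130.0]
force: [-0.3, -0.1, 0.3]
grip_width: 0.345
gripper_force: 0.0
```

```bash
python3 - <<'E'
from plant import r
from h import *
s=r.snapshot("scene");C=cloud(s)
cv2.imwrite("pics/s2.png",cv2.resize(s["img"][180:340,170:410],None,fx=3,fy=3))
q,s,C=wcloud(r);cv2.imwrite("pics/w2.png",s["img"]);ok=s["depth"]>0;Z=C[...,2]
print(q["grip_width"],q["gripper_force"],q["force"])
d=np.hypot(C[...,0]-.525,C[...,1]-.15);m=ok&(Z>.02)&(Z<.06)&(d<.07);print(m.sum(),rect(C[m]),np.percentile(Z[m],[10,50,90]))
E
```

```text
0.35024615080564603 0.0 [-0.24766145  0.14083683  1.86047848]
7468 (array([520.4, 144.9]), array([77.4, 43.6]), 49.9) [0.02688297 0.02799054 0.02891235]
```

View pics/s2.png

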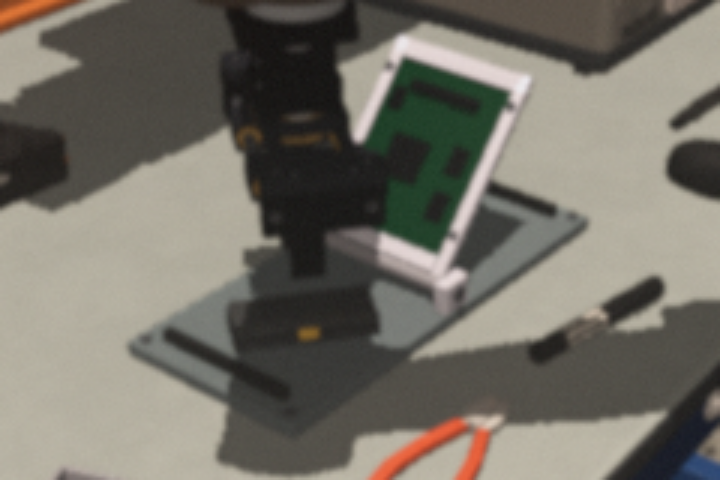

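The case still lies on the plate (crop 230–380, 285–350) and the closed fingers are above it, so they slipped over it. I'll measure how high the fingertips really sit.

```bash
python3 - <<'E'
from plant import r
from h import *
q=r.sense();s=r.snapshot("scene");C=cloud(s);ok=s["depth"]>0
print(q["tcp_pos"])
d=np.hypot(C[...,0]-q["tcp_pos"][0],C[...,1]-q["tcp_pos"][1])
for u in(266,270,274): print([(v,*C[v,u].round(3)) for v in range(262,282,2)])
m=ok&(d<.045)&(C[...,2]>.033)&(C[...,2]<.09);print(m.sum(),C[m][:,2].min())
E
```

```text
[0.52881871 0.15294325 0.04421453]
[(262, np.float64(0.516), np.float64(0.179), np.float64(0.092)), (264, np.float64(0.516), np.float64(0.179), np.float64(0.087)), (266, np.float64(0.516), np.float64(0.179), np.float64(0.083)), (268, np.float64(0.519), np.float64(0.176), np.float64(0.076)), (270, np.float64(0.517), np.float64(0.177), np.float64(0.072)), (272, np.float64(0.577), np.float64(0.111), np.float64(0.013)), (274, np.float64(0.574), np.float64(0.114), np.float64(0.01)), (276, np.float64(0.565), np.float64(0.124), np.float64(0.014)), (278, np.float64(0.547), np.float64(0.145), np.float64(0.026)), (280, np.float64(0.542), np.float64(0.151), np.float64(0.026))]
[(262, np.float64(0.512), np.float64(0.172), np.float64(0.09)), (264, np.float64(0.511), np.float64(0.173), np.float64(0.086)), (266, np.float64(0.511), np.float64(0.172), np.float64(0.081)), (268, np.float64(0.513), np.float64(0.171), np.float64(0.075)), (270, np.float64(0.511), np.float64(0.173), np.float64(0.072)), (272, np.float64(0.573), np.float64(0.102), np.float64(0.009)), (274, np.float64(0.567), np.float64(0.109
[... 172 characters left out ...]
 np.float64(0.148), np.float64(0.028))]
[(262, np.float64(0.507), np.float64(0.165), np.float64(0.089)), (264, np.float64(0.506), np.float64(0.166), np.float64(0.085)), (266, np.float64(0.508), np.float64(0.164), np.float64(0.079)), (268, np.float64(0.507), np.float64(0.166), np.float64(0.075)), (270, np.float64(0.508), np.float64(0.165), np.float64(0.07)), (272, np.float64(0.564), np.float64(0.1), np.float64(0.012)), (274, np.float64(0.561), np.float64(0.103), np.float64(0.009)), (276, np.float64(0.555), np.float64(0.11), np.float64(0.01)), (278, np.float64(-0.049), np.float64(0.819), np.float64(0.599)), (280, np.float64(0.528), np.float64(0.142), np.float64(0.027))]
125 0.06754492103118752
```

```bash
python3 - <<'E'
from plant import r
from h import *
q=r.sense();s=r.snapshot("wrist");P=cloud(s,np.array(s["T_tool_cam"]));ok=s["depth"]>0
print(q["tcp_pos"],q["grip_width"],np.array(s["T_tool_cam"]).round(3).tolist())
m=ok&(abs(P[...,0])<.02)&(abs(P[...,1])<.06)&(P[...,2]>-.08)&(P[...,2]<.012)
uv=np.argwhere(m);print(m.sum())
for y0 in range(-60,60,6):
    k=m&(P[...,1]*1000>=y0)&(P[...,1]*1000<y0+6)
    if k.sum(): print(y0,k.sum(),(P[k].min(0)*1000).round(),(P[k].max(0)*1000).round())
cv2.imwrite("pics/w3.png",s["img"])
E
```

```text
[0.52814593 0.15266904 0.04331255] 0.3466368788596613 [[0.001, -0.965, -0.261, 0.071], [1.0, 0.001, 0.0, 0.001], [-0.0, -0.261, 0.965, -0.187], [0.0, 0.0, 0.0, 1.0]]
2652
-30 29 [ 10. -26. -62.] [ 11. -24. -50.]
-24 565 [-10. -24. -80.] [ 11. -18. -24.]
-18 732 [-10. -18. -75.] [ 10. -14. -24.]
12 498 [-11.  16. -75.] [ 10.  18. -24.]
18 722 [-10.  18. -80.] [ 11.  24. -24.]
24 106 [ 10.  24. -62.] [ 12.  28. -26.]
```

View pics/w3.png

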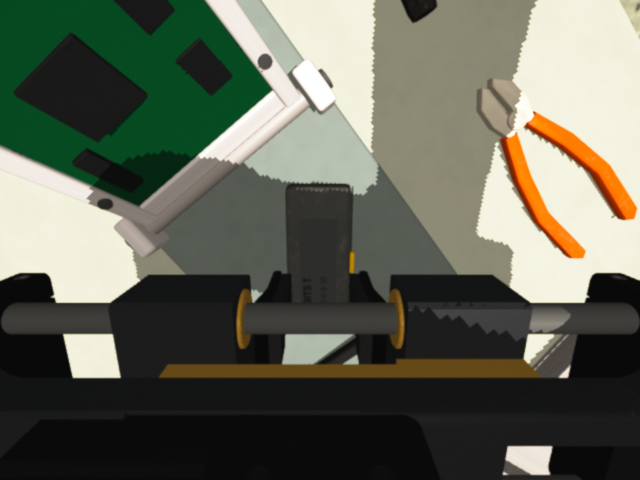

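The wrist view shows the fingers beside the case (286–352, 184–300). Both depth sources put the fingertips about 22–24 mm behind the reported TCP, so that first closing passed above the case. I'll open, go lower in small guarded steps and watch the force.

Call:
{"method": "drive_tool", "body": {"commands": [75, 0, 0, 0, 0, 0, 0, 75, 0, 0, 0, 0, 0, 0, 75, 0, 0, 0, 0, 0, 0, 75, 0, 0, 0, 0, 0, 0, 75, 0, 0, 0, 0, 0, 0, 75, 0, 0, 0, 0, 0, 0, 75, 0, 0, 0.7, 0, 0, 0, 75, 0, 0, 0.7, 0, 0, 0, 75, 0, 0, 0.4, 0, 0, 0, 75, 0, 0, 0, 0, 0, 0]}}

```text
time_s: 8.35
tcp_pos: [0.5266, 0.1517, 0.0048]
eef_rot: [179.9, -0.1, -130.0]
force: [-1.1, -0.8, -0.1]
grip_width: 0.863
gripper_force: 0.0
```

```bash
python3 - <<'E'
from plant import r
from h import *
q=r.sense();s=r.snapshot("wrist");P=cloud(s,np.array(s["T_tool_cam"]));ok=s["depth"]>0
print(q["tcp_pos"],q["grip_width"],q["force"])
for sg in(-1,1):
    y=P[...,1]*sg
    for x0 in(-9,-3,3,9):
        m=ok&(abs(P[...,0]-x0/1000)<.003)&(y>.03)&(y<.06)&(P[...,2]>-.08)&(P[...,2]<-.001)
        if m.sum(): print(sg,x0,m.sum(),(P[m].min(0)*1000).round(),(P[m].max(0)*1000).round())
E
```

```text
[0.52656247 0.15167005 0.00481307] 0.8631947869894699 [-1.12211053 -0.75708176 -0.08316833]
-1 -9 485 [-12. -60. -80.] [ -6. -30.  -6.]
-1 -3 661 [ -6. -60. -80.] [ -0. -30.  -5.]
-1 3 723 [  0. -60. -80.] [  6. -30.  -5.]
-1 9 1347 [  6. -60. -80.] [ 12. -30.  -5.]
1 -9 426 [-12.  30. -78.] [-6. 43. -5.]
1 -3 664 [ -6.  30. -80.] [-0. 60. -5.]
1 3 725 [  0.  30. -80.] [ 6. 60. -5.]
1 9 1332 [  6.  30. -80.] [12. 60. -5.]
```

Call:
{"method": "drive_tool", "body": {"commands": [75, 0, 0, 0.15, 0, 0, 0, 75, 0, 0, 0.1, 0, 0, 0, 75, 0, 0, 0, 0, 0, 0]}}

```text
time_s: 8.7
tcp_pos: [0.5274, 0.1522, 0.001]
eef_rot: [-180.0, 0.0, -130.0]
force: [-0.7, 0.5, -0.6]
grip_width: 0.864
gripper_force: 0.0
```

```bash
python3 - <<'E'
from plant import r
from h import *
q,s,C=wcloud(r);ok=s["depth"]>0;P=cloud(s,np.array(s["T_tool_cam"]));Z=C[...,2]
print(q["tcp_pos"],q["grip_width"],q["force"])
# +x face of fingers: steep surface; lowest world z among points in finger footprint face above plate
for sg in(-1,1):
    y=P[...,1]*sg
    m=ok&(abs(P[...,0]-.010)<.002)&(y>.036)&(y<.056)&(Z>.0145)
    h,e=np.histogram(Z[m],bins=np.arange(.014,.06,.003));print(sg,h)
E
```

```text
[0.52736728 0.15222433 0.00103487] 0.8638135268323005 [-0.6643037   0.50217907 -0.59561962]
-1 [ 0  0  0  9 45 48 43 57 46 67 53 75 69 84 83]
1 [ 0  0  0  9 38 49 46 55 55 56 59 64 87 78 78]
```

Call:
{"method": "drive_tool", "body": {"commands": [75, 0, 0, 0.2, 0, 0, 0, 75, 0, 0, 0.2, 0, 0, 0, 30, 0, 0, 0, 0, 0, 0, 30, 0, 0, 0, 0, 0, 0, 30, 0, 0, 0, 0, 0, 0, 30, 0, 0, 0, 0, 0, 0, 30, 0, 0, 0, 0, 0, 0, 30, 0, 0, 0, 0, 0, 0, 30, 0, 0, 0, 0, 0, 0, 30, 0, 0, 0, 0, 0, 0], "squeeze": 25}}

```text
time_s: 9.75
tcp_pos: [0.5275, 0.1522, -0.0069]
eef_rot: [-180.0, 0.0, -130.0]
force: [-0.7, -0.5, -0.1]
grip_width: 0.48
gripper_force: 25.0
```

Call:
{"method": "drive_tool", "body": {"commands": [30, 0, 0, -0.3, 0, 0, 0, 30, 0, 0, -0.5, 0, 0, 0, 30, 0, 0, -0.9, 0, 0, 0, 30, 0, 0, -0.9, 0, 0, 0, 30, 0, 0, -0.9, 0, 0, 0, 30, -0.3, 0.45, -0.5, 0, 0, 0, 30, -0.6, 0.9, 0, 0, 0, 0, 30, -0.6, 0.9, 0, 0, 0, 0, 30, -0.6, 0.9, 0, 0, 0, 0, 30, -0.6, 0.9, 0, 0, 0, 0, 30, -0.6, 0.9, 0, 0, 0, 0, 30, -0.6, 0.9, 0, 0, 0, 0]}}

```text
time_s: 10.95
tcp_pos: [0.487, 0.2885, 0.0732]
eef_rot: [180.0, -0.0, -130.0]
force: [0.2, -0.7, -0.9]
grip_width: 0.476
gripper_force: 25.0
```

Call:
{"method": "drive_tool", "body": {"commands": [30, -0.6, 0.9, 0, 0, 0, 0, 30, -0.6, 0.9, 0, 0, 0, 0, 30, -0.6, 0.9, 0, 0, 0, 0, 30, -0.6, 0.9, 0, 0, 0, 0, 30, 0, 0, 0, 0, 0, -0.8, 30, 0, 0, 0, 0, 0, -0.9, 30, 0, 0, 0, 0, 0, -1, 30, 0, 0, 0, 0, 0, -1, 30, 0, 0, 0, 0, 0, -1, 30, 0, 0, 0, 0, 0, -1, 30, 0, 0, 0, 0, 0, -0.9, 30, 0, 0, 0, 0, 0, 0]}}

```text
time_s: 12.15
tcp_pos: [0.463, 0.3706, 0.0731]
eef_rot: [180.0, 0.0, -73.3]
force: [0.1, -0.1, -0.8]
grip_width: 0.48
gripper_force: 25.0
```

```bash
python3 - <<'E'
from plant import r
from h import *
q=r.sense();print(q["tcp_pos"],q["eef_rot"],q["grip_width"],q["gripper_force"],q["force"],q["joints"].round(1))
R=Ro.from_euler("xyz",q["eef_rot"],degrees=True).as_matrix()
print((R.T@(np.array([.449,.4175,q["tcp_pos"][2]])-q["tcp_pos"])/.02).round(2))
s=r.snapshot("scene");cv2.imwrite("pics/s3.png",s["img"])
C=cloud(s);ok=s["depth"]>0
d=np.hypot(C[...,0]-.449,C[...,1]-.42);m=ok&(d<.1)&(C[...,2]>.014)&(C[...,2]<.03);print(rect(C[m]))
E
```

```text
[0.46303368 0.3706357  0.07307283] [ 1.79989885e+02  3.66802309e-03 -7.32629369e+01] 0.4802591570059928 24.9981889128685 [ 0.07267262 -0.06101884 -0.79977195] [ 54.3  25.6 -13.5  -0.  -50.9 -37.6]
[-2.45 -0.    0.  ]
(array([452.1, 421.8]), array([132.2, 173.4]), 17.1)
```

View pics/s3.png

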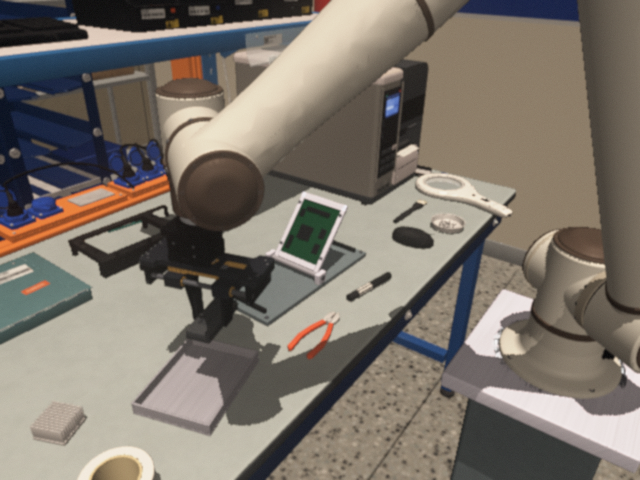

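Call:
{"method": "drive_tool", "body": {"commands": [30, -0.85, 0, 0, 0, 0, 0, 30, -0.85, 0, 0, 0, 0, 0, 30, -0.85, 0, 0, 0, 0, 0, 30, 0, 0, 0.9, 0, 0, 0, 30, 0, 0, 0.9, 0, 0, 0, 30, 0, 0, 0.9, 0, 0, 0, 30, 0, 0, 0.7, 0, 0, 0, 30, 0, 0, 0.5, 0, 0, 0, 30, 0, 0, 0.3, 0, 0, 0, 30, 0, 0, 0.1, 0, 0, 0, 30, 0, 0, 0, 0, 0, 0]}}

```text
time_s: 13.3
tcp_pos: [0.4491, 0.4193, -0.0129]
eef_rot: [-180.0, 0.0, -73.3]
force: [-0.1, 0.8, 0.2]
grip_width: 0.476
gripper_force: 25.0
```

Call:
{"method": "drive_tool", "body": {"commands": [30, 0, 0, 0.1, 0, 0, 0, 30, 0, 0, 0, 0, 0, 0]}}

```text
time_s: 13.5
tcp_pos: [0.4491, 0.4192, -0.0146]
eef_rot: [-180.0, 0.0, -73.3]
force: [0.2, 0.9, -1.2]
grip_width: 0.477
gripper_force: 25.0
```

Call:
{"method": "drive_tool", "body": {"commands": [30, 0, 0, 0.06, 0, 0, 0, 65, 0, 0, 0, 0, 0, 0, 65, 0, 0, 0, 0, 0, 0, 65, 0, 0, 0, 0, 0, 0, 65, 0, 0, 0, 0, 0, 0, 65, 0, 0, -0.5, 0, 0, 0, 65, 0, 0, -1, 0, 0, 0, 65, 0, 0, -1, 0, 0, 0, 65, 0, 0, -1, 0, 0, 0, 65, 0, 0, -1, 0, 0, 0, 65, 0, 0, -1, 0, 0, 0, 65, 0, 0, -1, 0, 0, 0]}}

```text
time_s: 14.7
tcp_pos: [0.4489, 0.419, 0.1155]
eef_rot: [-180.0, 0.0, -73.3]
force: [0.7, -0.5, -0.2]
grip_width: 0.744
gripper_force: 0.0
```

```bash
python3 - <<'E'
from plant import r
from h import *
q,s,C=wcloud(r);cv2.imwrite("pics/w4.png",s["img"])
ok=s["depth"]>0;Z=C[...,2];d=np.hypot(C[...,0]-.449,C[...,1]-.419);m=ok&(d<.06)&(Z>.01)
print(q["tcp_pos"],m.sum(),rect(C[m]),np.percentile(Z[m],[2,50,98]));k=ok&(d<.075)&(Z<.01);print(np.median(Z[k]))
# where is frame: stand geometry from top view
s=r.snapshot("top");C=cloud(s);ok=s["depth"]>0;Z=C[...,2];print(q["joints"].round(1))
m=ok&(Z>.06)&(C[...,0]>.44)&(C[...,0]<.62)&(C[...,1]<.06)&(C[...,1]>-.07);P=C[m]
c=P.mean(0);_,_,V=np.linalg.svd(P-c);print(m.sum(),c.round(4),V[2].round(3),rect(P));top=P[P[:,2]>.138];print(len(top),top.mean(0),rect(top))
m=ok&(Z>.007)&(Z<.018)&(abs(C[...,0]-.53)<.1)&(C[...,1]>.08)&(C[...,1]<.26);print("plate",rect(C[m]))
E
```

```text
[0.44890817 0.41901938 0.11552629] 94859 (array([443.5, 411.4]), array([101.2, 110. ]), 47.6) [0.01867918 0.24486267 0.26180309]
0.002867486277159159
[ 58.1  24.8  -7.7   0.  -57.4 -41.4]
1913 [ 0.547  -0.0078  0.1727] [ 0.224 -0.954 -0.2  ] (array([546. ,  -3.2]), array([ 99.8, 173.9]), 76.6)
734 [ 0.58051574 -0.0299099   0.28959476] (array([542.9, -28.2]), array([154. ,  83.8]), 0.1)
plate (array([531.6, 163.5]), array([167.6, 193.9]), 89.0)
```

Placement looks right: the case top is at 18.7 mm and the tray floor at 2.9 mm. Next I'll shut the fingers, rise, turn square to the stand and cross over to the outer side of the frame.

Call:
{"method": "drive_tool", "body": {"commands": [0, 0, 0, -1, 0, 0, 0.73, 0, 0, 0, -1, 0, 0, 0.73, 0, 0, 0, -1, 0, 0, 0.73, 0, 0, 0, -1, 0, 0, 0, 0, 0, 0, -1, 0, 0, 0, 0, 1, -0.19, -0.5, 0, 0, 0, 0, 1, -0.19, 0, 0, 0, 0, 0, 1, -0.19, 0, 0, 0, 0, 0, 1, -0.19, 0, 0, 0, 0, 0, 1, -0.19, 0, 0, 0, 0, 0, 1, -0.19, 0, 0, 0, 0, 0, 1, -0.19, 0, 0, 0, 0]}}

```text
time_s: 16.0
tcp_pos: [0.4705, 0.2761, 0.2235]
eef_rot: [180.0, -0.0, -92.1]
force: [1.6, -0.3, -0.1]
grip_width: 0.005
gripper_force: 0.0
```

Call:
{"method": "drive_tool", "body": {"commands": [0, 1, -0.19, 0, 0, 0, 0, 0, 1, -0.19, 0, 0, 0, 0, 0, 1, -0.19, 0, 0, 0, 0, 0, 1, -0.19, 0, 0, 0, 0, 0, 1, -0.19, 0, 0, 0, 0, 0, 1, -0.19, 0, 0, 0, 0, 0, 1, -0.19, 0, 0, 0, 0, 0, 1, -0.19, 0, 0, 0, 0, 0, 1, -0.19, 0, 0, 0, 0, 0, 1, -0.19, 0, 0, 0, 0, 0, 1, -0.19, 0, 0, 0, 0, 0, 1, -0.19, 0, 0, 0, 0]}}

```text
time_s: 17.2
tcp_pos: [0.507, 0.0349, 0.2237]
eef_rot: [-180.0, 0.0, -92.1]
force: [-0.8, -0.4, -1.0]
grip_width: 0.003
gripper_force: 0.0
```

Call:
{"method": "drive_tool", "body": {"commands": [0, 1, -0.19, 0, 0, 0, 0, 0, 1, -0.19, 0, 0, 0, 0, 0, 1, -0.19, 0, 0, 0, 0, 0, 1, -0.19, 0, 0, 0, 0, 0, 1, -0.19, 0, 0, 0, 0, 0, 1, -0.19, 0, 0, 0, 0, 0, 0, 0, 0, 0, 0, 0]}}

```text
time_s: 17.9
tcp_pos: [0.5252, -0.0866, 0.2235]
eef_rot: [180.0, -0.0, -92.3]
force: [0.8, 0.6, -0.4]
grip_width: 0.004
gripper_force: 0.0
```

```bash
python3 - <<'E'
from plant import r
from h import *
q=r.sense();print(q["tcp_pos"],q["eef_rot"],q["joints"].round(1),q["grip_width"])
s=r.snapshot("scene");cv2.imwrite("pics/s4.png",s["img"]);C=cloud(s);ok=s["depth"]>0
m=ok&(abs(C[...,0]-.53)<.08)&(C[...,1]>-.06)&(C[...,1]<.05)&(C[...,2]>.05)&(C[...,2]<.165)
P=C[m];c=np.median(P,0);P=P[np.linalg.norm(P-c,axis=1)<.09];_,_,V=np.linalg.svd(P-P.mean(0));print("frame",len(P),P.mean(0).round(4),V[2].round(3),P.max(0).round(3),P.min(0).round(3))
# finger tip height
t=q["tcp_pos"];d=np.hypot(C[...,0]-t[0],C[...,1]-t[1]);m=ok&(d<.03)&(C[...,2]>t[2]-.02)
print("tip",np.percentile(C[m][:,2],[0,1,3]),(C[m]-t)[:,1].min(),(C[m]-t)[:,1].max())
q,s,W=wcloud(r);ok=s["depth"]>0;cv2.imwrite("pics/w5.png",s["img"])
m=ok&(W[...,2]>.03)&(W[...,2]<.165)&(abs(W[...,0]-.53)<.08)&(W[...,1]>-.07)&(W[...,1]<.08);print("wristframe",m.sum(),W[m].min(0).round(3),W[m].max(0).round(3))
E
```

```text
[ 0.52522101 -0.08656128  0.22347059] [ 1.79973519e+02 -2.10945879e-02 -9.22676504e+01] [  8.1  12.  -10.1   0.  -67.9 -10.4] 0.0035037580974054037
frame 2757 [0.5263 0.0083 0.0999] [-0.025 -0.761 -0.648] [0.59 0.05 0.15] [ 0.466 -0.037  0.05 ]
tip [0.24753794 0.24915851 0.25431739] -0.023874788089642524 0.02956376312541701
wristframe 4 [0.53  0.071 0.031] [0.531 0.073 0.032]
```

Call:
{"method": "drive_tool", "body": {"commands": [0, 0, 0, 1, 0, 0, 0, 0, 0, 0, 1, 0, 0, 0, 0, 0, 0, 1, 0, 0, 0, 0, 0, 0, 1, 0, 0, 0, 0, 0, 0, 1, 0, 0, 0, 0, 0, 0, 0.8, 0, 0, 0, 0, -0.5, 0, 0, 0, 0, 0, 0, -0.5, 0, 0, 0, 0, 0, 0, 0, 0, 0, 0, 0, 0]}}

```text
time_s: 18.9
tcp_pos: [0.5273, -0.0625, 0.109]
eef_rot: [-179.9, 0.0, -91.9]
force: [-0.2, 0.2, 0.7]
grip_width: 0.006
gripper_force: 0.0
```

```bash
python3 - <<'E'
import numpy as np
th=np.radians(np.arange(46,181,4.5))
p=[]
for t in th:
    r=np.array([-np.cos(t),np.sin(t)]);n=np.array([-np.sin(t),-np.cos(t)]);H=np.array([.066,.026])
    if t<np.pi/2: c=H+.16*r+.004*n; tip=c[1]-.014+.004*(t-.87)/.7
    else: c=H+.15*r+.004*n; tip=c[1]
    p.append([c[0]-.011,tip-.024])
p=np.array(p)
for a,q,d in zip(np.degrees(th),p,np.vstack([[0,0],np.diff(p,axis=0)])/-.02): print(round(a,1),q.round(4),d.round(2))
E
```

```text
46.0 [-0.059   0.0999] [-0. -0.]
50.5 [-0.0499  0.109 ] [-0.46 -0.45]
55.0 [-0.04    0.1173] [-0.49 -0.42]
59.5 [-0.0297  0.1248] [-0.52 -0.38]
64.0 [-0.0187  0.1315] [-0.55 -0.33]
68.5 [-0.0074  0.1373] [-0.57 -0.29]
73.0 [0.0044 0.1421] [-0.59 -0.24]
77.5 [0.0165 0.1461] [-0.6 -0.2]
82.0 [0.0288 0.1491] [-0.62 -0.15]
86.5 [0.0412 0.1511] [-0.62 -0.1 ]
91.0 [0.0536 0.152 ] [-0.62 -0.05]
95.5 [0.0654 0.1517] [-0.59  0.02]
100.0 [0.0771 0.1504] [-0.59  0.06]
104.5 [0.0887 0.1482] [-0.58  0.11]
109.0 [0.1001 0.1451] [-0.57  0.15]
113.5 [0.1111 0.1412] [-0.55  0.2 ]
118.0 [0.1219 0.1363] [-0.54  0.24]
122.5 [0.1322 0.1307] [-0.52  0.28]
127.0 [0.1421 0.1242] [-0.49  0.32]
131.5 [0.1514 0.117 ] [-0.47  0.36]
136.0 [0.1601 0.1091] [-0.44  0.4 ]
140.5 [0.1682 0.1005] [-0.4   0.43]
145.0 [0.1756 0.0913] [-0.37  0.46]
149.5 [0.1822 0.0816] [-0.33  0.49]
154.0 [0.1881 0.0714] [-0.29  0.51]
158.5 [0.1931 0.0607] [-0.25  0.53]
163.0 [0.1973 0.0497] [-0.21  0.55]
167.5 [0.2006 0.0384] [-0.17  0.57]
172.0 [0.203  0.0268] [-0.12  0.58]
176.5 [0.2045 0.0151] [-0.07  0.58]
```

Call:
{"method": "drive_tool", "body": {"commands": [0, -0.3, 0, 0, 0, 0, 0, 0, -0.33, 0, 0, 0, 0, 0, 0, -0.25, 0, -0.21, 0, 0, 0, 0, -0.25, 0, -0.21, 0, 0, 0, 0, -0.26, 0, -0.19, 0, 0, 0, 0, -0.26, 0, -0.19, 0, 0, 0, 0, -0.28, 0, -0.17, 0, 0, 0, 0, -0.28, 0, -0.17, 0, 0, 0]}}

```text
time_s: 19.7
tcp_pos: [0.5278, -0.0196, 0.1309]
eef_rot: [180.0, -0.0, -92.1]
force: [0.5, -1.5, -1.8]
grip_width: 0.008
gripper_force: 1.0
```

```bash
cat > fr.py <<'E'
from plant import r
from h import *
q=r.sense();print(q["tcp_pos"].round(4),q["eef_rot"].round(1),q["force"].round(1))
s=r.snapshot("scene");C=cloud(s);ok=s["depth"]>0;g=s["img"].astype(int)
m=ok&(abs(C[...,0]-.53)<.08)&(C[...,1]>-.08)&(C[...,1]<.25)&(C[...,2]>.02)&(C[...,2]<.2)&(((g[...,1]-g[...,2]>20)&(g[...,1]-g[...,0]>8)))
P=C[m];print("green",len(P))
if len(P)>50:
    c=np.median(P,0);P=P[np.linalg.norm(P-c,axis=1)<.09];V=np.linalg.svd(P-P.mean(0))[2][2];V*=np.sign(V[1]);c=P.mean(0)
    print(c.round(4),V.round(3),"theta",np.degrees(np.arctan2(V[1],V[2])).round(1),"theta2",np.degrees(np.arctan2(c[2]-.026,.066-c[1])).round(1))
E
python3 fr.py
```

```text
[ 0.5278 -0.0196  0.1309] [180.   -0.  -92.1] [ 0.5 -1.5 -1.8]
green 29
```

```bash
python3 - <<'E'
from plant import r
import cv2
s=r.snapshot("scene");cv2.imwrite("pics/s5.png",cv2.resize(s["img"][150:330,170:410],None,fx=3,fy=3))
E
```

```text
(no output)
```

View pics/s5.png

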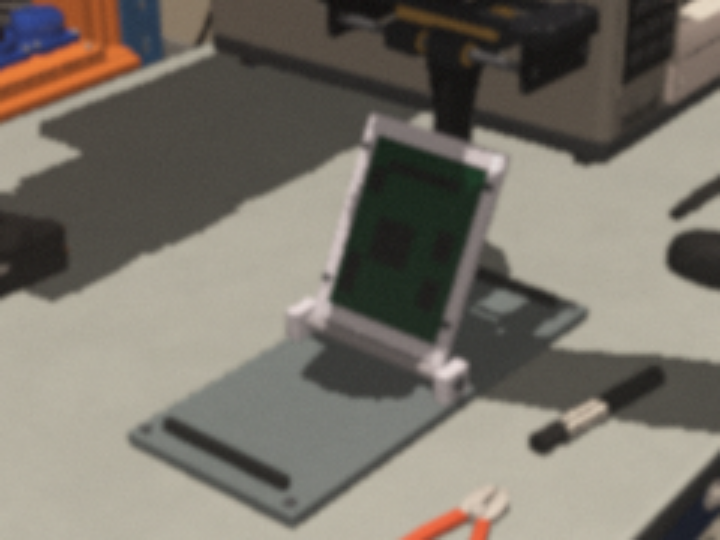

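The frame has swung up to about 63°, with the fingers behind the middle of its outer bar (crop 455,110). I'll keep following the arc.

Call:
{"method": "drive_tool", "body": {"commands": [0, -0.28, 0, -0.14, 0, 0, 0, 0, -0.29, 0, -0.14, 0, 0, 0, 0, -0.29, 0, -0.12, 0, 0, 0, 0, -0.3, 0, -0.12, 0, 0, 0, 0, -0.3, 0, -0.1, 0, 0, 0, 0, -0.3, 0, -0.1, 0, 0, 0, 0, -0.31, 0, -0.08, 0, 0, 0, 0, -0.31, 0, -0.07, 0, 0, 0, 0, -0.31, 0, -0.05, 0, 0, 0, 0, -0.31, 0, -0.05, 0, 0, 0, 0, -0.31, 0, -0.03, 0, 0, 0, 0, -0.31, 0, -0.02, 0, 0, 0]}}

```text
time_s: 21.0
tcp_pos: [0.5303, 0.0529, 0.1508]
eef_rot: [180.0, -0.0, -92.1]
force: [1.6, -1.9, -0.7]
grip_width: 0.006
gripper_force: 0.9
```

Call:
{"method": "drive_tool", "body": {"commands": [0, -0.3, 0, 0.01, 0, 0, 0, 0, -0.3, 0, 0.01, 0, 0, 0, 0, -0.3, 0, 0.03, 0, 0, 0, 0, -0.3, 0, 0.03, 0, 0, 0, 0, -0.29, 0, 0.05, 0, 0, 0, 0, -0.29, 0, 0.06, 0, 0, 0, 0, -0.29, 0, 0.07, 0, 0, 0, 0, -0.28, 0, 0.08, 0, 0, 0]}}

```text
time_s: 21.8
tcp_pos: [0.5324, 0.0999, 0.1441]
eef_rot: [-180.0, 0.0, -92.1]
force: [-1.3, -1.4, 0.6]
grip_width: 0.005
gripper_force: 0.8
```

```bash
python3 - <<'E'
from plant import r
from h import *
q=r.sense();print(q["tcp_pos"].round(4),q["force"].round(1))
s=r.snapshot("top");C=cloud(s);ok=s["depth"]>0
s2=r.snapshot("scene");C2=cloud(s2);ok2=s2["depth"]>0
for c,o,n in((C,ok,"top"),(C2,ok2,"scene")):
    m=o&(abs(c[...,0]-.53)<.065)&(c[...,1]>.03)&(c[...,1]<.25)&(c[...,2]>.045)&(c[...,2]<.2);P=c[m]
    if len(P)<30: print(n,len(P));continue
    side=P[(abs(P[:,0]-.53)>.035)]
    th=np.degrees(np.arctan2(side[:,2]-.026,.066-side[:,1]));print(n,len(side),np.percentile(th,[10,50,90]).round(1),side.max(0).round(3))
E
```

```text
[0.5324 0.0999 0.1441] [-1.3 -1.4  0.6]
top 48 [104.2 107.9 111.8] [0.586 0.12  0.181]
scene 969 [110.  111.8 117.7] [0.593 0.126 0.179]
```

Call:
{"method": "drive_tool", "body": {"commands": [0, -0.28, 0, 0.1, 0, 0, 0, 0, -0.28, 0, 0.1, 0, 0, 0, 0, -0.27, 0, 0.12, 0, 0, 0, 0, -0.27, 0, 0.12, 0, 0, 0, 0, -0.26, 0, 0.14, 0, 0, 0, 0, -0.26, 0, 0.14, 0, 0, 0, 0, -0.25, 0, 0.16, 0, 0, 0, 0, -0.25, 0, 0.16, 0, 0, 0, 0, -0.24, 0, 0.18, 0, 0, 0, 0, -0.24, 0, 0.18, 0, 0, 0, 0, -0.22, 0, 0.2, 0, 0, 0, 0, -0.22, 0, 0.2, 0, 0, 0]}}

```text
time_s: 23.1
tcp_pos: [0.5346, 0.1606, 0.1078]
eef_rot: [-180.0, 0.0, -92.1]
force: [0.5, -0.9, 0.8]
grip_width: 0.001
gripper_force: 0.6
```

Call:
{"method": "drive_tool", "body": {"commands": [0, -0.2, 0, 0.21, 0, 0, 0, 0, -0.2, 0, 0.21, 0, 0, 0, 0, -0.19, 0, 0.23, 0, 0, 0, 0, -0.18, 0, 0.23, 0, 0, 0, 0, -0.17, 0, 0.24, 0, 0, 0, 0, -0.17, 0, 0.25, 0, 0, 0, 0, -0.15, 0, 0.25, 0, 0, 0, 0, -0.15, 0, 0.26, 0, 0, 0]}}

```text
time_s: 23.9
tcp_pos: [0.5355, 0.1886, 0.0701]
eef_rot: [180.0, -0.0, -92.1]
force: [0.5, 0.2, 0.9]
grip_width: 0.01
gripper_force: 0.6
```

```bash
cat > ang.py <<'E'
from plant import r
from h import *
q=r.sense();print(q["tcp_pos"].round(4),q["force"].round(1))
s2=r.snapshot("scene");c=cloud(s2);o=s2["depth"]>0
m=o&(abs(c[...,0]-.53)<.062)&(abs(c[...,0]-.53)>.035)&(c[...,1]>.1)&(c[...,1]<.25)&(c[...,2]>.018)&(c[...,2]<.2)
P=c[m];th=np.degrees(np.arctan2(P[:,2]-.026,.066-P[:,1]));print(len(P),np.percentile(th,[10,50,90]).round(1),P.min(0).round(3),P.max(0).round(3))
V=np.linalg.svd(P-P.mean(0))[2][2];print(V.round(3))
E
python3 ang.py
```

```text
[0.5355 0.1886 0.0701] [0.5 0.2 0.9]
630 [121.8 153.4 155.9] [0.468 0.1   0.018] [0.592 0.23  0.2  ]
[-0.165  0.887 -0.431]
```

Call:
{"method": "drive_tool", "body": {"commands": [0, -0.14, 0, 0.27, 0, 0, 0, 0, -0.13, 0, 0.27, 0, 0, 0, 0, -0.13, 0, 0.27, 0, 0, 0, 0, -0.12, 0, 0.28, 0, 0, 0, 0, -0.12, 0, 0.28, 0, 0, 0, 0, -0.11, 0, 0.28, 0, 0, 0, 0, -0.1, 0, 0.28, 0, 0, 0, 0, -0.1, 0, 0.28, 0, 0, 0, 0, -0.08, 0, 0.25, 0, 0, 0, 0, -0.06, 0, 0.2, 0, 0, 0]}}

```text
time_s: 24.95
tcp_pos: [0.5363, 0.2102, 0.0169]
eef_rot: [180.0, -0.0, -92.1]
force: [0.2, -0.8, 1.5]
grip_width: 0.003
gripper_force: 0.5
```

```bash
python3 ang.py
```

```text
[0.5363 0.2102 0.0169] [ 0.2 -0.8  1.5]
1218 [135.8 173.  176.1] [0.468 0.1   0.018] [0.592 0.249 0.194]
[-0.233  0.89  -0.391]
```

Call:
{"method": "drive_tool", "body": {"commands": [0, 0, 0, 0.12, 0, 0, 0, 0, 0, 0, 0.12, 0, 0, 0, 0, 0, 0, 0.1, 0, 0, 0, 0, 0, 0, 0.08, 0, 0, 0, 0, 0, 0, 0, 0, 0, 0]}}

```text
time_s: 25.5
tcp_pos: [0.5363, 0.2101, 0.0088]
eef_rot: [180.0, -0.0, -92.1]
force: [0.5, -0.5, 0.2]
grip_width: 0.009
gripper_force: 0.0
```

Call:
{"method": "drive_tool", "body": {"commands": [0, 0, 0, 0.05, 0, 0, 0, 0, 0, 0, 0.05, 0, 0, 0, 0, 0, 0, 0, 0, 0, 0]}}

```text
time_s: 25.8
tcp_pos: [0.5363, 0.21, 0.0068]
eef_rot: [180.0, -0.0, -92.1]
force: [-0.9, 0.1, -0.4]
grip_width: 0.009
gripper_force: 0.1
```

Call:
{"method": "drive_tool", "body": {"commands": [0, 0, 0, 0.05, 0, 0, 0, 0, 0, 0, 0.05, 0, 0, 0]}}

```text
time_s: 26.0
tcp_pos: [0.5364, 0.2101, 0.0056]
eef_rot: [-180.0, -0.0, -92.1]
force: [-3.2, 0.2, 9.3]
grip_width: 0.003
gripper_force: 4.9
```

Call:
{"method": "drive_tool", "body": {"commands": [0, 0, 0, 0.05, 0, 0, 0, 0, 0, 0, 0.03, 0, 0, 0]}}

```text
time_s: 26.2
tcp_pos: [0.5364, 0.2101, 0.0055]
eef_rot: [-180.0, -0.0, -92.0]
force: [-5.0, -1.1, 15.5]
grip_width: 0.004
gripper_force: 8.0
```

The press has met the stop: force rose to 15 N with the tip at 29.5 mm. Now I'll retreat straight up and check.

Call:
{"method": "drive_tool", "body": {"commands": [0, 0, 0, -0.3, 0, 0, 0, 0, 0, 0, -0.7, 0, 0, 0, 0, 0, 0, -1, 0, 0, 0, 0, 0, 0, -1, 0, 0, 0, 0, 0, 0, -1, 0, 0, 0, 0, 0, 0, -1, 0, 0, 0, 0, 0, 0, -1, 0, 0, 0, 0, 0, 0, -1, 0, 0, 0, 0, 0, 0, -1, 0, 0, 0, 0, 0, 0, -1, 0, 0, 0, 0, 0, 0, 0, 0, 0, 0]}}

```text
time_s: 27.3
tcp_pos: [0.5379, 0.2108, 0.1863]
eef_rot: [-179.7, 0.2, -92.1]
force: [-0.0, -0.4, -0.3]
grip_width: 0.007
gripper_force: 0.0
```

```bash
python3 - <<'E'
from plant import r
from h import *
q=r.sense();print(q["tcp_pos"].round(4),q["force"].round(1))
s=r.snapshot("scene");cv2.imwrite("pics/s6.png",s["img"]);c=cloud(s);o=s["depth"]>0
def fit(c,o,n):
    m=o&(abs(c[...,0]-.535)<.055)&(c[...,1]>.085)&(c[...,1]<.222)&(c[...,2]>.018)&(c[...,2]<.06);P=c[m]
    A=np.c_[P[:,:2]-P[:,:2].mean(0),np.ones(len(P))];k=np.linalg.lstsq(A,P[:,2],rcond=None)[0];print(n,len(P),"slope deg",np.degrees(k[:2]).round(2),"z",k[2].round(4),rect(P))
    for y in(.1,.15,.2,.218):
        w=abs(P[:,1]-y)<.006;print(y,np.median(P[w,2]).round(4))
    d=np.hypot(c[...,0]-.449,c[...,1]-.419);m=o&(d<.06)&(c[...,2]>.012)&(c[...,2]<.05);print("case",m.sum(),rect(c[m]),np.percentile(c[m][:,2],[5,50,95]).round(4))
fit(c,o,"scene")
q,s,W=wcloud(r);fit(W,s["depth"]>0,"wrist")
E
```

```text
[0.5379 0.2108 0.1863] [-0.  -0.4 -0.3]
scene 1992 slope deg [0.11 0.25] z 0.0271 (array([535. , 153.4]), array([109.9, 136.9]), 0.0)
0.1 0.0268
0.15 0.0268
0.2 0.0268
0.218 0.0288
case 1285 (array([429. , 416.5]), array([ 79.4, 103.1]), 15.0) [0.0136 0.0183 0.02  ]
wrist 15699 slope deg [0.   0.18] z 0.0278 (array([535. , 153.5]), array([137., 110.]), 90.0)
0.1 0.0275
0.15 0.0274
0.2 0.0275
0.218 0.0295Traceback (most recent call last):
  File "<stdin>", line 12, in <module>
  File "<stdin>", line 10, in fit
    return _quantile_unchecked(
        a, q, axis, out, overwrite_input, method, keepdims, weights)
    return _ureduce(a,
                    func=_quantile_ureduce_func,
    ...<5 lines>...
                    overwrite_input=overwrite_input,
                    method=method)
    r = func(a, **kwargs)
    result = _quantile(arr,
                       quantiles=q,
    ...<2 lines>...
                       out=out,
                       weights=wgt)
    slices_having_nans = np.isnan(arr[-1, ...])
                                  ~~~^^^^^^^^^
IndexError: index -1 is out of bounds for axis 0 with size 0
```

View pics/s6.png

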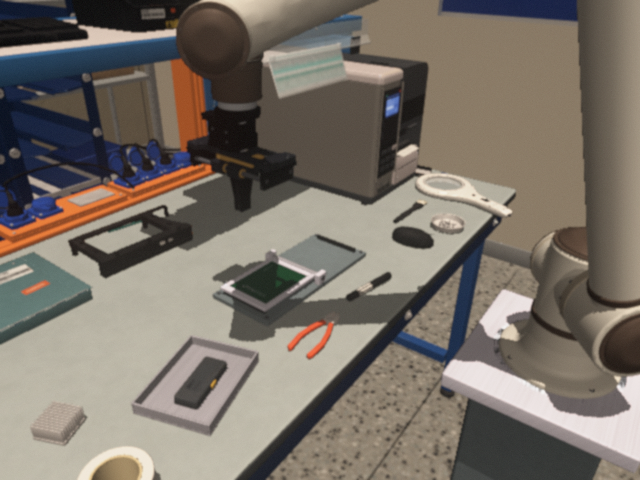

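The frame lies flat at (270,283), level within about 0.2°, with its bar top at 29.5 mm. The case is flat and right way up in the tray at (202,382), and the cutters, marker, brush and mouse haven't moved.

```bash
python3 -c "
from plant import r
print(r.sign_off())"
```

```text
the job is handed in; nothing more can be done
None
```

The job is handed in: the bit case lies flat and right way up in the parts tray, the frame was swung over gently and lies flat on the −y side with its solder side up, and the cutters, marker, brush and mouse were left alone.

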